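# Load a label roll on the unwinder and reset its guide

## Robot

A 6-joint arm with a two-finger parallel gripper is mounted at the origin on a cart in front of the work surface, level with it; the furniture and walls round the work are solid. World frame = base frame: x ahead of the robot, y to its left, z up, the work surface at z = 0. Lengths are in m, angles in degrees, forces in N, time in s.
With the tool pointing down it reaches from about 0.375 to 0.9 m from the base axis. Payload 3.1 kg.
Tool frame: the origin (TCP) lies on the centre line of the jaws, within the pads' length; the fingertips stand 8 mm ahead of it and the grasp point (between the pads) lies 11 mm behind it; z points along the fingers, y is the line along which they close (so a half turn about z gives the same grasp; the last joint's range is limited). The gripper opens to 87 mm and grips with 3 to 60 N. Pads are 19 mm wide; open, the fingers measure 117 mm over their backs; the gripper's body (75 mm by 190 mm) begins 51 mm behind the grasp point.
Start: joints at [65.919, 30.224, 82.088, -0, 67.689, -10.227], TCP at [0.15, 0.607, 0.231] pointing down, gripper open.
Joint ranges: [-176.69, 176.69], [-43.24, 126.21], [12.49, 139.97], [-82, 262], [0, 151.66], [-163.58, 163.58]. Speed limits (degrees/s): [159.86, 159.86, 180, 180, 180, 180].

## Interface

Orientations are given as a 3x3 rotation matrix whose columns are the frame's x, y, z axes.
In Python, from rig import * gives the robot as it stands.
- The arm moves only by the tool step_arm, never from a script. Its argument "targets" is a list of rows, each a list of 5 numbers: the opening, from -1 (shut) to 1 (fully open), then the shift along the world's x, y, z normalised to -1 to 1, where 1 is 0.25 m, then the turn about the world's z normalised to -1 to 1, where 1 is 180 degrees. In form: [[fingers, x, y, z, turn], ...]. A call has 1 to 20 rows; each row is the pose to reach, as a shift and turn from the pose commanded when the call began, turning the shorter way round; what a row does not reach only later rows make up. A row lasts 1/10 s, in which the tool goes at most 50 mm and 8.59 degrees, less where a joint would pass 70% of its speed; a pose out of reach is approached as far as the arm can. A call with a number of a shift or a turn outside -1 to 1 is refused whole. A call with a gripper value outside its range is refused whole. The fingers move at their own pace and stop on an object; the grip force is fixed at half the most. Time passes only in rows, so rows that repeat a pose let the fingers close. It gives the time, the measured TCP pose, the force, the opening and the grip force at its end, in the units of the state.
- read_state(): the state, without advancing time (a new reading comes with each control period).
- capture(name): name is "scene" or "top"; returns a dict with "color" (480x640x3 uint8, red, green, blue), "mtx" (3x3 intrinsics, pixels), "pose" (4x4, takes a point from camera to world coordinates). Camera axes: x right, y down, z forward; pixel columns grow to the right and rows downward; lengths in m; the calibration is good to about 2 mm. A picture is of the moment at which its call begins. There is no depth.
- hand_in(): hands the job in; it is judged then, once.
The state is a dict: "time_s": time; "joint_positions": joint angles; "qvel": joint speeds; "tau": joint torques, N m; "position": TCP position; "tcp_rot": TCP orientation; "force": force on the tool from outside, world axes, zero at the start; "moment": the same for the moment, N m; "opening": opening from 0.0 (shut) to 1.0 (fully open); "grasp_force": force on a finger pad.
Only numpy, scipy, OpenCV 4.12 (cv2) and the standard library are available. Lean on these libraries where they do the work, as an engineer would, in place of code of your own. Each camera call takes 0.05 s, during which the arm holds its last target. There are 200 camera calls.

## Task

Set up the label unwinder for a new roll: lower the grey spacer collar down the upright spindle until it is fully home, then lower the paper label roll onto it, fully home too (do not drop either of them). Then pull up the black knob of the guide carriage, slide the carriage one hole nearer to the spindle and let the pin drop fully into that hole. Finish with the knob still gripped and the pin held fully down, so that the strip can be threaded past the guide; leave the other things on the table where they are.

Things in the scene. Friction and masses are not known exactly. Their poses are not given: they have to be found in the camera images.
- unwinder: label unwinder, fixed to the table: grey base plate 90 x 270 x 10 mm, a steel spindle at one end, a drilled steel rail (26 mm wide, top 30 mm above the table) along its middle. Origin: on the table under the rail's line, 165 mm from the plate's spindle end. z is up; y runs along the rail away from the spindle. Spindle axis at x = 0, y = -115 mm.
- next_hole (a point): mouth of the pin hole to use, on the rail's top, 30 mm above the table: unwinder x = 0, y = -20 mm. The rail has five like it, 9 mm in diameter, 30 mm apart, at y = -50, -20, +10, +40, +70 mm. The pin starts in the one at +10, so this is the next one nearer to the spindle.
- spindle_foot (a point): where the spindle axis meets the top of the aluminium seat disc (68 mm across), 13 mm above the table. The spindle is 20 mm in diameter and 72 mm tall above this point, its top 6 mm tapered. A ring is home on the seat when its underside is at this height.
- spacer: loose grey plastic spacer collar, 44 mm outer diameter, 23 mm bore, 20 mm high, 50 g, lying flat on the table in front of the unwinder; origin at the centre of its underside, z up along its axis.
- label_roll: loose roll of white paper labels with a cardboard core, 58 mm outer diameter, 24 mm bore, 32 mm high, about 90 g, standing flat on the table in front of the unwinder; origin at the centre of its underside, z up along its axis. Home on the spacer its underside is 20 mm above the spindle foot.
- knob: round black pull knob, axis upright, on the guide carriage; 24 mm in diameter, 24 mm tall; origin at the centre of its underside, 56 mm above the table with the pin down and 9 mm above the steel bush (16 mm across) under it. Grip it from above, best closing across the rail: a guide roller, 76 mm high above the table, stands 53 mm from the knob's axis on the spindle's side.
- lock_plunger (a joint): height of the locking pin and its knob (m): 0 = fully down in a hole, 0.012 = fully pulled up (stop). A spring pushes it down with 4 N at 0 and 7 N at 0.012. The pin is 8 mm thick with a round tip and is clear of the rail from about 0.008; let go between holes it rides on the rail at 0.007 to 0.008.
- guide_carriage (a joint): position of the guide carriage along the rail (m), 0 at the hole where it starts, growing towards the spindle (along the unwinder's -y): 0.030 is the next hole nearer to the spindle, 0.060 the one after it. It slides with about 1.5 N of friction when the pin is up; with the pin down it has 1 mm of play either way.
- swab_box: bystander: white and blue carton, 56 x 106 x 48 mm, origin at the centre of its underside
- vial_0: bystander: small white dropper vial with a green cap, 19 mm across, 56 mm high, origin at the centre of its underside
- sachet_0: bystander: flat white paper sachet, 52 x 52 x 4 mm, origin at the centre of its underside
- tape_roll: bystander: roll of beige tape, 103 mm across, 25 mm high, lying flat, origin at the centre of its underside
- pipette: bystander, fixed: blue and grey hand pipette on a stand, to the right of the unwinder, leaning up and away from the robot. Origin on the pipette, 103 mm above the table; its top, 335 mm above the table, is 85 mm further in world x and 95 mm further in world y. Carry the arm over or round it.
There are look-alikes about, which are no part of the job. What is shaped like the spacer but purple is not meant.

How it is judged (in metres and radians):
On the way, in this order (a step that is already met when the one before it is completed fails the run):
1. the spacer collar is home on the spindle's seat and let go (horizontal distance between spacer and spindle_foot below 0.004 m and z of spacer in the frame of spindle_foot below 0.003 m and angle between spacer's own z axis and vertical below 0.1 rad and contact force between the fingers and spacer below 0.2 N), for 0.2 s.
2. the label roll is home on the spacer and let go (horizontal distance between label_roll and spindle_foot below 0.004 m and z of label_roll in the frame of spacer above 0.017 m and z of label_roll in the frame of spindle_foot below 0.023 m and angle between label_roll's own z axis and vertical below 0.1 rad and contact force between the fingers and label_roll below 0.2 N), for 0.2 s.
3. the knob is pulled up so that the pin is clear of its first hole (value of joint lock_plunger above 0.007 m and contact force between the fingers and knob above 1 N and value of joint guide_carriage below 0.024 m), for 0.05 s.
At the end, for the whole second after the job is handed in: Ends holding: fingers still grip the knob (over 2 N), pin down within 2 mm, carriage within 3 mm of the next hole nearer to the spindle; spacer on the spindle, flat on the seat within 3 mm, and label roll flat on the spacer within 3 mm, both centred within 4 mm (value of joint guide_carriage between 0.027 and 0.033 m and value of joint lock_plunger below 0.002 m and contact force between the fingers and knob above 2 N and horizontal distance between each of spacer, label_roll and spindle_foot below 0.004 m and z of spacer in the frame of spindle_foot below 0.003 m and angle between each of spacer, label_roll's own z axis and vertical below 0.1 rad and z of label_roll in the frame of spacer above 0.017 m and z of label_roll in the frame of spindle_foot below 0.023 m); the arm keeps its last pose, push and grip.
It fails at once if the spacer or the roll is dropped down the spindle (falls faster than 0.7 m/s at it, a free fall of about 25 mm) ((horizontal distance between spacer and spindle_foot below 0.02 m and contact force between the fingers and spacer below 0.1 N and linear speed of spacer above 0.7 m/s) or (horizontal distance between label_roll and spindle_foot below 0.02 m and contact force between the fingers and label_roll below 0.1 N and linear speed of label_roll above 0.7 m/s)).
It fails at once if another loose thing on the table (swab carton, vial, sachet, tape roll) is moved more than 30 mm (distance of any of swab_box, vial_0, sachet_0, tape_roll from where it was at the start of the episode above 0.03 m).
It also fails if it takes over 72 s, if anything falls off the work surface, if the arm or the gripper's body presses on something with over 40 N, if the wrist force passes 120 N, or if a joint passes its speed limit or range.

## Working session

There is one attempt and no reset: what is moved stays moved. The work goes in short steps, Python scripts to look and compute and a tool call to move; the robot and the scene stay as the last step left them, time stands still between calls to the robot, and variables do not carry over. Pictures are saved under pics/ and viewed, at most 10 in all, crops included, and the job is handed in when it is done.

Besides the shell and the picture viewer there is one more tool, called after "Request:" as name(argument=value, ...), one argument or row to a line, values as JSON. step_arm: Moves the arm, as the interface text tells. Scaled input: -1 to 1 covers 0.25 m each way for a shift and 180 degrees each way for a turn. Its arguments: {"type":"object","properties":{"targets":{"type":"array","items":{"type":"array","items":{"type":"number"}}}},"required":["targets"]}

```bash
mkdir -p pics; ls; cat > h.py <<'E'
from rig import *
import numpy as np, cv2
def cap(name,fn=None):
    c=capture(name)
    if fn: cv2.imwrite('pics/'+fn,c['color'][:,:,::-1])
    return c
def px2w(c,u,v,z):
    d=c['pose'][:3,:3]@np.linalg.inv(c['mtx'])@np.array([u,v,1.]); o=c['pose'][:3,3]
    return o+d*(z-o[2])/d[2]
def w2px(c,p):
    q=c['pose'][:3,:3].T@(np.asarray(p,float)-c['pose'][:3,3]); q=c['mtx']@q
    return q[:2]/q[2]
E
python3 - <<'E'
from h import *
import pickle
a=cap('top','top0.png');b=cap('scene','scene0.png')
pickle.dump((a,b),open('c0.pkl','wb'))
for c in(a,b):print(c['mtx'].round(1).tolist(),c['pose'].round(3).tolist())
s=read_state();print(s)
E
```

```text
pics
[[494.3, 0.0, 319.5], [0.0, 494.3, 252.4], [0.0, 0.0, 1.0]] [[-0.03, -0.988, 0.154, 0.32], [-0.999, 0.028, -0.014, 0.125], [0.01, -0.154, -0.988, 1.106], [0.0, 0.0, 0.0, 1.0]]
[[595.3, 0.0, 315.1], [0.0, 595.3, 234.7], [0.0, 0.0, 1.0]] [[0.89, -0.341, 0.303, 0.14], [-0.456, -0.661, 0.596, -0.615], [-0.003, -0.669, -0.744, 0.992], [0.0, 0.0, 0.0, 1.0]]
{'time_s': 0.1, 'joint_positions': array([ 6.59187945e+01,  3.02746408e+01,  8.21474696e+01,  9.11450609e-04,
        6.76895618e+01, -1.02280887e+01]), 'qvel': array([ 0.07787776, -0.14950718, -0.18957538, -0.08457303, -0.05422978,
       -0.01674849]), 'tau': array([-1.22859175e-03, -4.40987527e+01, -1.77149642e+01,  6.33844826e-02,
        5.33279590e-02, -3.45988974e-05]), 'position': array([0.14936058, 0.60624269, 0.22966748]), 'tcp_rot': array([[-9.70911132e-01,  2.39438760e-01, -8.08707436e-04],
       [ 2.39439854e-01,  9.70909579e-01, -1.77341206e-03],
       [ 3.60558213e-04, -1.91546230e-03, -9.99998100e-01]]), 'force': array([ 0.35391131,  0.13647296, -0.13111235]), 'moment': array([0.04654565, 0.00375691, 0.01031678]), 'grasp_force': 0.0, 'opening': 0.9998389240707239}
```

View pics/top0.png

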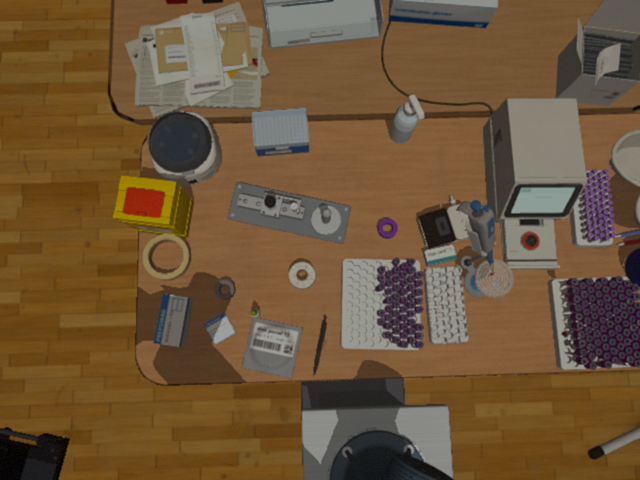

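View pics/scene0.png

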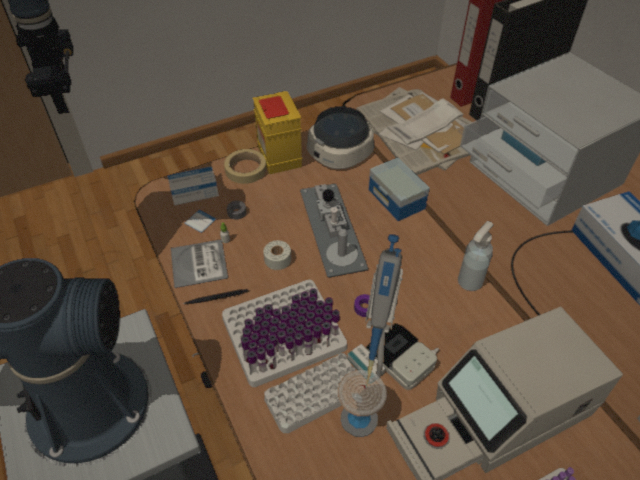

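The top view shows the grey ring at (225,288), which I take to be the spacer. Its look-alikes are the purple ring (387,227), the beige tape (166,257) and the white label roll (302,273). The unwinder runs from (232,200) to (348,225), with the black knob at (270,201) and the spindle near (326,212). I'll check this in a close crop.

```bash
python3 - <<'E'
from h import *
import pickle
a,b=pickle.load(open('c0.pkl','rb'))
im=a['color'][175:305,205:365,::-1]
im=cv2.convertScaleAbs(cv2.resize(im,None,fx=4.6,fy=4.6,interpolation=cv2.INTER_CUBIC),alpha=1.5)
cv2.imwrite('pics/crop_top.png',im)
im=b['color'][175:285,200:370,::-1]
cv2.imwrite('pics/crop_scene.png',cv2.convertScaleAbs(cv2.resize(im,None,fx=4.6,fy=4.6,interpolation=cv2.INTER_CUBIC),alpha=1.3))
for n,(u,v),z in [('spacer',(225,288),.02),('roll',(302,273),.032),('purple',(387,227),.02),('knob',(270,201),.08),('spin',(326,212),.085)]: print(n,px2w(a,u,v,z).round(3))
print(w2px(a,[.15,.607,.23]),w2px(b,[.15,.607,.23]))
E
```

```text
spacer [0.416 0.318 0.02 ]
roll [0.443 0.148 0.032]
purple [ 0.543 -0.045  0.02 ]
knob [0.594 0.212 0.08 ]
spin [0.566 0.093 0.085]
[ 31.13772742 440.5289627 ] [64.32842271 96.69380285]
```

View pics/crop_top.png

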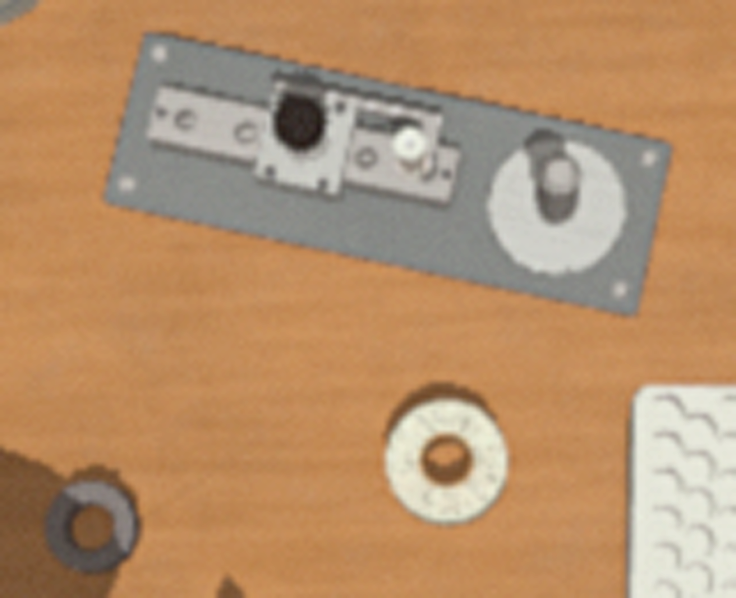

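View pics/crop_scene.png

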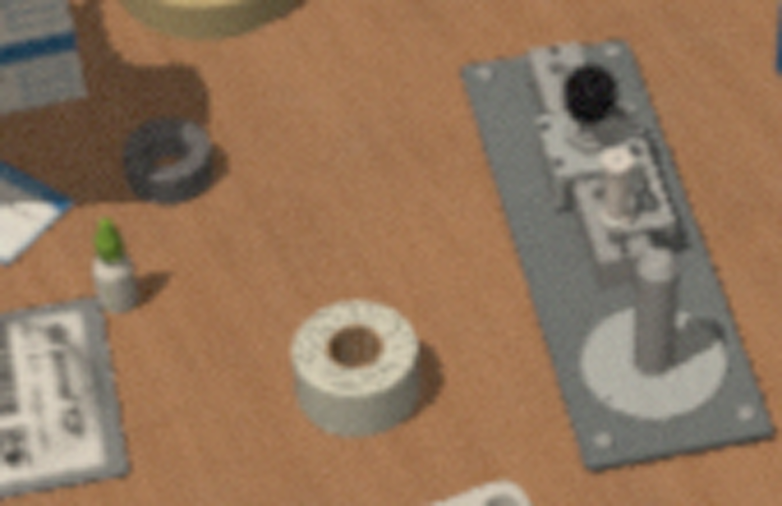

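The crop confirms that the grey ring (crop 92,526) is the spacer. The roll is at (447,460), the knob at (298,122), the guide roller at (408,142) and the spindle top at (562,176). Next I'll fit the shapes' silhouettes in both cameras.

```bash
cat >> h.py <<'E'
from scipy.optimize import minimize
def mask(c,win,thr=75):
    u0,v0,u1,v1=win
    im=cv2.resize(c['color'][v0:v1,u0:u1],None,fx=4,fy=4,interpolation=cv2.INTER_CUBIC)
    s=cv2.cvtColor(im,cv2.COLOR_RGB2HSV)[:,:,1]
    m=(s<thr).astype(np.uint8)
    n,l,st,ce=cv2.connectedComponentsWithStats(m)
    k=1+np.argmax(st[1:,4]); m=(l==k).astype(np.uint8)
    cs,_=cv2.findContours(m,cv2.RETR_EXTERNAL,cv2.CHAIN_APPROX_NONE)
    h=cv2.convexHull(max(cs,key=cv2.contourArea))
    o=np.zeros_like(m);cv2.fillConvexPoly(o,h,1);return o
def cyl(x,y,r,z0,z1):
    t=np.linspace(0,2*np.pi,60)
    return np.array([[x+r*np.cos(a),y+r*np.sin(a),z] for z in(z0,z1) for a in t])
def box(x,y,th):
    c,s=np.cos(th),np.sin(th)
    return np.array([[x+c*i-s*j,y+s*i+c*j,z] for i in(-.045,.045) for j in(-.165,.105) for z in(0,.01)])
def sil(c,win,P):
    u0,v0,u1,v1=win
    q=np.array([w2px(c,p) for p in P])
    q=((q-[u0,v0])+.5)*4-.5
    o=np.zeros(((v1-v0)*4,(u1-u0)*4),np.uint8)
    cv2.fillConvexPoly(o,cv2.convexHull((q*16).round().astype(np.int32)),1,shift=4);return o
def fit(pairs,f,x0,d):
    ms=[(c,w,mask(c,w)) for c,w in pairs]
    def cost(p): return sum((m!=sil(c,w,f(p))).sum()/m.sum() for c,w,m in ms)
    n=len(x0); sx=np.vstack([x0]+[np.array(x0)+np.eye(n)[i]*d[i] for i in range(n)])
    r=minimize(cost,x0,method='Nelder-Mead',options=dict(initial_simplex=sx,xatol=1e-5,fatol=1e-5))
    return r.x,r.fun
E
python3 - <<'E'
from h import *
import pickle
a,b=pickle.load(open('c0.pkl','rb'))
ws={'spacer':((208,272,242,305),(222,196,250,224)),'roll':((282,255,322,295),(258,236,298,274)),'plate':((220,172,360,252),(292,172,376,282))}
sp=lambda p:cyl(p[0],p[1],.022,0,.02); ro=lambda p:cyl(p[0],p[1],.029,0,.032); pl=lambda p:box(*p)
for n,f,x0,d in[('spacer',sp,[.416,.318],[.004]*2),('roll',ro,[.443,.148],[.004]*2),('plate',pl,[.587,.205,.21],[.004,.004,.03])]:
    wt,wsn=ws[n]
    for nm,pr in(('top',[(a,wt)]),('scene',[(b,wsn)]),('both',[(a,wt),(b,wsn)])):
        x,c=fit(pr,f,x0,d); print(n,nm,x.round(4),round(c,3),end=' ')
        if n=='plate':
            th=x[2];R=lambda y:(x[:2]+y*np.array([-np.sin(th),np.cos(th)]))
            print('spindle',R(-.115).round(4),'hole10',R(.01).round(4),'px spintop',w2px(a,[*R(-.115),.085]).round(1),w2px(b,[*R(-.115),.085]).round(1),'knob',w2px(a,[*R(.01),.08]).round(1),w2px(b,[*R(.01),.08]).round(1),end='')
        print()
E
```

```text
spacer top [0.4146 0.32  ] 0.134 
spacer scene [0.4149 0.3269] 0.106 
spacer both [0.4148 0.3234] 0.285 
roll top [0.4405 0.1495] 0.014 
roll scene [0.4398 0.1537] 0.055 
roll both [0.44   0.1503] 0.167 
plate top [ 0.5942  0.204  -0.2482] 0.025 spindle [0.5659 0.0925] hole10 [0.5967 0.2137] px spintop [326.4 211.8] [343.5 231.7] knob [269.1 199.8] [329.  192.3]
plate scene [ 0.5948  0.2107 -0.2377] 0.024 spindle [0.5677 0.0989] hole10 [0.5971 0.2204] px spintop [323.3 211.1] [342.8 229.4] knob [266.  199.7] [327.7 190.4]
plate both [ 0.5938  0.2062 -0.2422] 0.082 spindle [0.5662 0.0945] hole10 [0.5962 0.2159] px spintop [325.4 211.7] [343.2 231. ] knob [268.1 200.1] [328.3 191.8]
```

Request:
step_arm(
  targets=[
    [1,0.2,-0.2,0,0],
    [1,0.4,-0.4,0,0],
    [1,0.6,-0.6,0,0],
    [1,0.8,-0.8,0,0],
    [1,1,-1,0,0],
    [1,1,-1,0,0],
    [1,1,-1,0,0],
    [1,1,-1,0,0],
  ],
)

```text
time_s: 0.9
position: [0.4039, 0.3531, 0.2304]
tcp_rot: [[-0.969, 0.246, 0.002], [0.246, 0.969, -0.001], [-0.002, -0.001, -1.0]]
force: [0.7, -0.0, -0.9]
opening: 1.005
grasp_force: 0.0
```

```bash
python3 -c "
from h import *
s=read_state();print(s['time_s'],s['joint_positions'].round(1),s['position'].round(4),s['qvel'].round(1))"
```

```text
0.9 [ 29.3  23.4  94.8  -0.1  61.7 -46.4] [0.4039 0.3531 0.2304] [ 1.  -0.3  0.8  4.   1.5 -0.7]
```

Request:
step_arm(
  targets=[
    [1,0.06,-0.144,-0.2,0],
    [1,0.06,-0.144,-0.4,0],
    [1,0.06,-0.144,-0.55,0],
    [1,0.06,-0.144,-0.65,0],
    [1,0.06,-0.144,-0.65,0],
    [1,0.06,-0.144,-0.65,0],
    [1,0.06,-0.144,-0.65,0],
  ],
)

```text
time_s: 1.6
position: [0.4155, 0.3218, 0.0696]
tcp_rot: [[-0.971, 0.239, 0.003], [0.239, 0.971, 0.001], [-0.002, 0.002, -1.0]]
force: [-0.4, 0.6, -0.2]
opening: 1.003
grasp_force: 0.0
```

```bash
python3 -c "
from h import *
s=read_state();print(s['time_s'],s['joint_positions'].round(1),s['position'].round(4),s['qvel'].round(1))
c=cap('top');im=c['color'][225:345,145:305,::-1]
b=cap('scene');jm=b['color'][150:270,160:320,::-1]
f=lambda m:cv2.convertScaleAbs(cv2.resize(m,None,fx=2.5,fy=2.5,interpolation=cv2.INTER_CUBIC),alpha=1.5)
cv2.imwrite('pics/p1.png',np.hstack([f(im),f(jm)]))
"
```

```text
1.6 [ 25.6  37.1 103.9   0.   38.8 -50.6] [0.4155 0.3218 0.0696] [-0.1 -0.8 -0.  -0.2 -0.3  0. ]
```

View pics/p1.png

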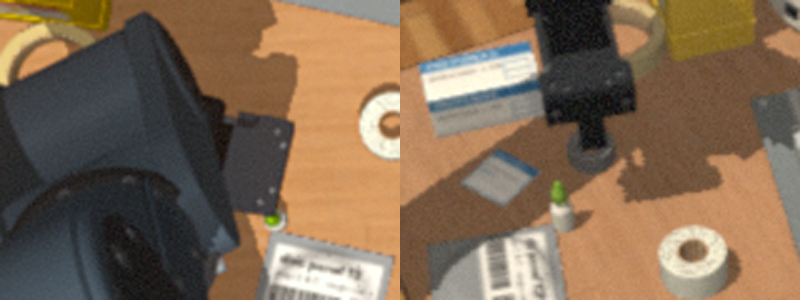

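The view shows the fingers straddling the spacer (right half, 590,150), clear of the vial. I'll descend, squeeze, turn 90° and squeeze again to centre it.

Request:
step_arm(
  targets=[
    [1,0,0,-0.1,0],
    [1,0,0,-0.18,0],
    [1,0,0,-0.21,0],
    [1,0,0,-0.21,0],
    [-1,0,0,-0.21,0],
    [-1,0,0,-0.21,0],
    [-1,0,0,-0.21,0],
    [-1,0,0,-0.21,0],
    [-1,0,0,-0.21,0],
    [-1,0,0,-0.21,0],
    [-1,0,0,-0.21,0],
  ],
)

```text
time_s: 2.8
position: [0.4147, 0.3208, 0.0156]
tcp_rot: [[-0.971, 0.24, 0.0], [0.24, 0.971, 0.0], [-0.0, 0.0, -1.0]]
force: [-0.2, -0.3, 1.1]
opening: 0.48
grasp_force: 30.0
```

Request:
step_arm(
  targets=[
    [0.5,0,0,0,0],
    [0.5,0,0,0,0],
    [0.5,0,0,0,0],
    [0.5,0,0,0,-0.04],
    [0.5,0,0,0,-0.08],
    [0.5,0,0,0,-0.12],
    [0.5,0,0,0,-0.16],
    [0.5,0,0,0,-0.2],
    [0.5,0,0,0,-0.24],
    [0.5,0,0,0,-0.28],
    [0.5,0,0,0,-0.32],
    [0.5,0,0,0,-0.36],
    [0.5,0,0,0,-0.4],
    [0.5,0,0,0,-0.44],
    [0.5,0,0,0,-0.48],
    [0.5,0,0,0,-0.5],
    [0.5,0,0,0,-0.5],
    [0.5,0,0,0,-0.5],
  ],
)

```text
time_s: 4.6
position: [0.4146, 0.3208, 0.0155]
tcp_rot: [[0.238, 0.971, -0.0], [0.971, -0.238, -0.0], [-0.0, -0.0, -1.0]]
force: [0.3, 0.9, -0.3]
opening: 0.748
grasp_force: 0.0
```

Request:
step_arm(
  targets=[
    [-1,0,0,0,0],
    [-1,0,0,0,0],
    [-1,0,0,0,0],
    [-1,0,0,0,0],
    [-1,0,0,0,0],
    [-1,0,0,0,0],
  ],
)

```text
time_s: 5.2
position: [0.4146, 0.3208, 0.0155]
tcp_rot: [[0.239, 0.971, -0.0], [0.971, -0.239, -0.0], [-0.0, -0.0, -1.0]]
force: [-0.1, 0.3, 0.9]
opening: 0.488
grasp_force: 30.0
```

```bash
python3 - <<'E'
import h; from h import *
import pickle
a,b=pickle.load(open('c0.pkl','rb'))
def bright(c,win,thr):
    u0,v0,u1,v1=win
    g=cv2.cvtColor(cv2.resize(c['color'][v0:v1,u0:u1],None,fx=4,fy=4,interpolation=cv2.INTER_CUBIC),cv2.COLOR_RGB2GRAY)
    m=(g>thr).astype(np.uint8)
    n,l,st,ce=cv2.connectedComponentsWithStats(m);k=1+np.argmax(st[1:,4])
    cs,_=cv2.findContours((l==k).astype(np.uint8),cv2.RETR_EXTERNAL,cv2.CHAIN_APPROX_NONE)
    o=np.zeros_like(m);cv2.fillConvexPoly(o,cv2.convexHull(cs[0]),1);return o
T=(308,200,344,238);S=(324,236,362,270)
disc=lambda p:cyl(p[0],p[1],.034,.013,.013)
for nm,c,w in(('top',a,T),('scene',b,S)):
    u0,v0,u1,v1=w;g=cv2.cvtColor(c['color'][v0:v1,u0:u1],cv2.COLOR_RGB2GRAY)
    t,_=cv2.threshold(g,0,255,cv2.THRESH_OTSU)
    h.mask=lambda c,w:bright(c,w,t)
    print(nm,t,[x.round(4) if hasattr(x,'round') else x for x in fit([(c,w)],disc,[.566,.0935],[.003,.003])])
# edges of spindle top region
print(cv2.cvtColor(a['color'][206:222,318:336],cv2.COLOR_RGB2GRAY))
E
```

```text
top 111.0 [array([0.5655, 0.0926]), np.float64(0.0317)]
scene 106.0 [array([0.5653, 0.0962]), np.float64(0.0979)]
[[ 90  67  70  80  81  84  85  87  83  96 129 132 122 114 101  97  91  90]
 [104  87  82  86  87  87  86  82  81  95 130 139 138 136 132 120 102  94]
 [127 106  86  83  84  82  82  74  72  81 110 129 137 138 139 133 123 110]
 [136 125  96  83  78  74  79  83  88  89  96 108 127 136 136 136 135 131]
 [138 132  99  81  72  80  97 114 119 121 116 100 109 133 136 137 137 137]
 [139 134 101  82  74  85 116 125 127 126 122 103  98 125 135 135 136 137]
 [138 132 100  82  77  92 118 126 127 126 124 110  98 116 131 132 134 135]
 [135 132 108  85  81  95 118 126 127 125 122 110 105 118 133 134 133 136]
 [137 136 127  95  78  96 110 120 124 124 120 109 105 124 135 138 137 135]
 [137 138 134  95  71  93 104 112 113 115 113 101  99 128 137 138 137 136]
 [136 137 133  91  58  73  90 105 106 109 104  85  88 130 137 136 135 135]
 [135 137 132  91  58  60  70  84  81  82  77  69  89 131 138 136 135 136]
 [136 140 132  98  65  60  66  71  72  73  69  69  95 131 138 136 137 134]
 [136 139 136 114  72  61  67  71  73  73  72  72 103 133 137 135 136 136]
 [136 137 135 119  80  63  70  71  73  72  68  81 117 136 137 136 135 135]
 [135 136 137 129  98  69  65  71  74  69  73  99 130 139 138 136 136 136]]
```

Request:
step_arm(
  targets=[
    [-1,0,0,0.1,0],
    [-1,0,0,0.2,0],
    [-1,0,0,0.3,0],
    [-1,0.05,-0.08,0.42,0],
    [-1,0.13,-0.2,0.42,0],
    [-1,0.21,-0.32,0.42,0],
    [-1,0.29,-0.44,0.42,0],
    [-1,0.37,-0.56,0.42,0],
    [-1,0.45,-0.68,0.42,0],
    [-1,0.53,-0.8,0.42,0],
    [-1,0.58,-0.88,0.42,0],
    [-1,0.604,-0.91,0.42,0],
    [-1,0.604,-0.91,0.42,0],
    [-1,0.604,-0.91,0.42,0],
    [-1,0.604,-0.91,0.42,0],
  ],
)

```text
time_s: 6.7
position: [0.5643, 0.0946, 0.1204]
tcp_rot: [[0.238, 0.971, -0.002], [0.971, -0.238, 0.0], [-0.0, -0.002, -1.0]]
force: [-0.4, 0.7, 0.2]
opening: 0.496
grasp_force: 30.0
```

```bash
python3 -c "
from h import *
import pickle
s=read_state();print(s['time_s'],s['joint_positions'].round(1),s['position'].round(4),s['opening'],s['force'])
c=cap('top');im=c['color'][150:270,245:405,::-1]
b=cap('scene');jm=b['color'][170:290,265:425,::-1]
pickle.dump((c,b),open('c1.pkl','wb'))
f=lambda m:cv2.convertScaleAbs(cv2.resize(m,None,fx=2.5,fy=2.5,interpolation=cv2.INTER_CUBIC),alpha=1.5)
cv2.imwrite('pics/p2.png',np.hstack([f(im),f(jm)]))
p=s['position'];print(w2px(b,p+[0,0,-.0155]),w2px(b,[.5655,.0926,.085]))
"
```

```text
6.7 [-1.7 34.8 95.3  0.  50.  12.1] [0.5643 0.0946 0.1204] 0.49601906954347924 [-0.44695528  0.7098068   0.19714084]
[342.63058372 224.73412498] [343.32085624 231.76374521]
```

View pics/p2.png

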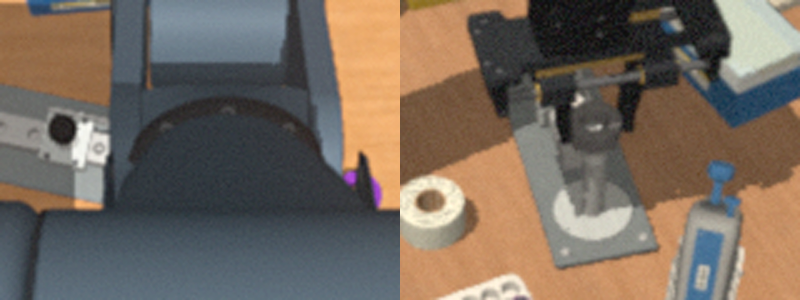

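The left half (top view) has the spindle hidden by the arm. The right half (scene) shows the collar held upright at (596,128), straight above the spindle. I'll quantify the relative columns.

```bash
python3 - <<'E'
from h import *
import pickle
a,b=pickle.load(open('c0.pkl','rb'));c,d=pickle.load(open('c1.pkl','rb'))
np.set_printoptions(linewidth=200)
g0=cv2.cvtColor(b['color'],cv2.COLOR_RGB2GRAY);g1=cv2.cvtColor(d['color'],cv2.COLOR_RGB2GRAY)
print('cols',np.arange(328,360))
for r in range(226,256,3):print('c0',r,g0[r,328:360])
for r in range(208,250,2):print('c1',r,g1[r,328:360])
for z in(.085,.07,.05,.03,.013):print(z,w2px(b,[.5655,.0934,z]).round(1))
for z in(.105,.125):print(z,w2px(b,[.5643,.0946,z]).round(1))
E
```

```text
cols [328 329 330 331 332 333 334 335 336 337 338 339 340 341 342 343 344 345 346 347 348 349 350 351 352 353 354 355 356 357 358 359]
c0 226 [100 118 119 113  87  77  74  68  77  91  94 102  91  64  48  51  55  62  55  50  49  68  83  82  72  82  95  94  91  94  98  95]
c0 229 [ 78  98 120 116 120 113 102  74  84 108 111 111 114 119 108 103  99  82  59  55  65  76  82  83  84  77  84  94  99  96  98  96]
c0 232 [ 83  78  85  87  84  79  79  77  76  77  91 110 119 125 128 124 118 103  90  82  85  85  85  90  89  85  83  85  95 101  99  99]
c0 235 [ 86  79  74  78  75  74  76  75  74  72  78  89 107 115 118 113 109  95  77  71  86  89  87  90  93  88  87  84  85  97  99  99]
c0 238 [86 82 82 82 87 84 86 87 83 83 78 80 83 86 87 81 76 68 67 77 86 86 89 90 89 90 85 86 82 84 99 99]
c0 241 [85 88 85 83 86 92 89 88 89 89 83 88 84 86 86 78 76 71 67 77 88 89 87 89 88 89 88 86 90 84 78 98]
c0 244 [ 87  90  97 109 120 125 129 129 129 117  90  86  87  87  79  79  73  67  77 108 118  96  86  78  75  76  77  76  88  90  86  84]
c0 247 [108 125 131 130 132 131 132 130 127 117  92  88  85  86  81  7
[... 2142 characters left out ...]
 54 55 53 57 60 69 70 71 73 75 75 71 67 63 58 54 53 58 55 55 58 55 57 58 57 62]
c1 242 [94 93 78 58 57 56 62 65 70 71 66 71 78 86 82 76 71 72 66 62 60 62 57 58 60 59 53 54 54 55 61 63]
c1 244 [93 95 95 90 77 77 81 79 80 74 65 71 81 91 88 79 72 68 69 72 79 77 78 75 62 52 55 54 58 54 54 59]
c1 246 [104 120 128 111  89  83  80  82  76  77  72  75  79  90  88  83  74  69  72  76  81  82  79  83  79  78  64  57  53  59  59  58]
c1 248 [129 139 140 132 112  85  81  81  85  80  84  89  92  90  90  82  72  67  68  79  80  79  80  81  84  79  81  77  66  58  58  56]
0.085 [343.1 231.5]
0.07 [342.9 236.4]
0.05 [342.6 242.7]
0.03 [342.3 248.9]
0.013 [342.1 254. ]
0.105 [342.6 224.7]
0.125 [343.  217.9]
```

Request:
step_arm(
  targets=[
    [-1,-0.006,0,-0.03,0],
    [-1,-0.006,0,-0.06,0],
    [-1,-0.006,0,-0.07,0],
    [-1,-0.006,0,-0.07,0],
    [-1,-0.006,0,-0.07,0],
    [-1,-0.006,0,-0.07,0],
  ],
)

```text
time_s: 7.4
position: [0.5644, 0.0932, 0.1032]
tcp_rot: [[0.24, 0.971, 0.0], [0.971, -0.24, 0.0], [0.0, 0.0, -1.0]]
force: [-0.8, -0.7, -0.8]
opening: 0.492
grasp_force: 30.0
```

Request:
step_arm(
  targets=[
    [-1,0,0.001,-0.008,0],
    [-1,0,0.001,-0.016,0],
    [-1,0,0.001,-0.024,0],
    [-1,0,0.001,-0.032,0],
    [-1,0,0.001,-0.036,0],
    [-1,0,0.001,-0.036,0],
  ],
)

```text
time_s: 8.0
position: [0.5644, 0.0935, 0.094]
tcp_rot: [[0.24, 0.971, 0.001], [0.971, -0.24, 0.0], [0.0, 0.001, -1.0]]
force: [0.1, 0.2, -0.9]
opening: 0.488
grasp_force: 30.0
```

Request:
step_arm(
  targets=[
    [-1,0,0,-0.012,0],
    [-1,0,0,-0.024,0],
    [-1,0,0,-0.036,0],
    [-1,0,0,-0.048,0],
    [-1,0,0,-0.048,0],
  ],
)

```text
time_s: 8.5
position: [0.565, 0.0935, 0.0818]
tcp_rot: [[0.24, 0.971, 0.002], [0.971, -0.24, -0.0], [0.0, 0.002, -1.0]]
force: [3.7, 0.1, -1.5]
opening: 0.487
grasp_force: 30.0
```

Request:
step_arm(
  targets=[
    [-1,0.005,0,0,0],
    [-1,0.005,0,0,0],
    [-1,0.005,0,-0.012,0],
    [-1,0.005,0,-0.024,0],
    [-1,0.005,0,-0.04,0],
    [-1,0.005,0,-0.04,0],
  ],
)

```text
time_s: 9.1
position: [0.5652, 0.0936, 0.0714]
tcp_rot: [[0.24, 0.971, -0.001], [0.971, -0.24, 0.0], [-0.0, -0.001, -1.0]]
force: [2.4, 0.2, -1.9]
opening: 0.491
grasp_force: 30.0
```

Request:
step_arm(
  targets=[
    [-1,0.004,0,0,0],
    [-1,0.004,0,-0.016,0],
    [-1,0.004,0,-0.032,0],
    [-1,0.004,0,-0.048,0],
    [-1,0.004,0,-0.064,0],
    [-1,0.004,0,-0.08,0],
    [-1,0.004,0,-0.096,0],
    [-1,0.004,0,-0.112,0],
    [-1,0.004,0,-0.12,0],
    [-1,0.004,0,-0.12,0],
  ],
)

```text
time_s: 10.1
position: [0.5661, 0.0936, 0.0416]
tcp_rot: [[0.24, 0.971, -0.001], [0.971, -0.24, 0.0], [-0.0, -0.001, -1.0]]
force: [0.0, -0.5, -0.3]
opening: 0.49
grasp_force: 30.0
```

Good, no load. I'll go on to the seat (TCP z about 0.0285).

Request:
step_arm(
  targets=[
    [-1,0,0,-0.012,0],
    [-1,0,0,-0.024,0],
    [-1,0,0,-0.036,0],
    [-1,0,0,-0.044,0],
    [-1,0,0,-0.05,0],
    [-1,0,0,-0.054,0],
    [-1,0,0,-0.054,0],
  ],
)

```text
time_s: 10.8
position: [0.5664, 0.0936, 0.0286]
tcp_rot: [[0.239, 0.971, 0.0], [0.971, -0.239, -0.0], [0.0, 0.0, -1.0]]
force: [0.1, 0.3, 0.1]
opening: 0.489
grasp_force: 30.0
```

Request:
step_arm(
  targets=[
    [-1,0,0,-0.003,0],
    [-1,0,0,-0.006,0],
    [-1,0,0,-0.009,0],
    [-1,0,0,-0.009,0],
  ],
)

```text
time_s: 11.2
position: [0.5665, 0.0936, 0.0284]
tcp_rot: [[0.239, 0.971, 0.001], [0.971, -0.239, -0.0], [0.0, 0.001, -1.0]]
force: [-3.2, 0.1, 13.1]
opening: 0.493
grasp_force: 30.0
```

Request:
step_arm(
  targets=[
    [-1,0,0,0.008,0],
    [0.5,0,0,0.008,0],
    [0.5,0,0,0.008,0],
    [0.5,0,0,0.008,0],
    [0.5,0,0,0.008,0],
    [0.5,0,0,0.008,0],
    [0.5,0,0,0.1,0],
    [0.7,0,0,0.25,0],
    [1,0,0,0.4,0],
    [1,0,0,0.54,0],
    [1,0,0,0.54,0],
  ],
)

```text
time_s: 12.3
position: [0.5699, 0.0936, 0.1662]
tcp_rot: [[0.239, 0.971, 0.011], [0.971, -0.239, -0.0], [0.002, 0.011, -1.0]]
force: [1.5, -0.6, 1.0]
opening: 0.973
grasp_force: 0.0
```

Request:
step_arm(
  targets=[
    [1,-0.1,0.045,0,0.04],
    [1,-0.2,0.09,0,0.08],
    [1,-0.3,0.135,0,0.12],
    [1,-0.4,0.18,-0.05,0.16],
    [1,-0.47,0.21,-0.15,0.2],
    [1,-0.502,0.227,-0.25,0.24],
    [1,-0.502,0.227,-0.32,0.28],
    [1,-0.502,0.227,-0.32,0.32],
    [1,-0.502,0.227,-0.32,0.36],
    [1,-0.502,0.227,-0.32,0.4],
    [1,-0.502,0.227,-0.32,0.4],
    [1,-0.502,0.227,-0.32,0.4],
  ],
)

```text
time_s: 13.5
position: [0.4405, 0.1503, 0.0809]
tcp_rot: [[-0.848, 0.53, -0.001], [0.53, 0.848, -0.0], [0.001, -0.001, -1.0]]
force: [0.2, 0.1, -0.2]
opening: 1.0
grasp_force: 0.0
```

```bash
python3 -c "
from h import *
s=read_state();print(s['time_s'],s['joint_positions'].round(1),s['position'].round(4))
b=cap('scene');jm=b['color'][170:320,230:400,::-1]
f=lambda m:cv2.convertScaleAbs(cv2.resize(m,None,fx=4,fy=4,interpolation=cv2.INTER_CUBIC),alpha=1.5)
cv2.imwrite('pics/p3.png',f(jm))
"
```

```text
13.5 [  5.   33.4 112.    0.   34.7 -53. ] [0.4405 0.1503 0.0809]
```

View pics/p3.png

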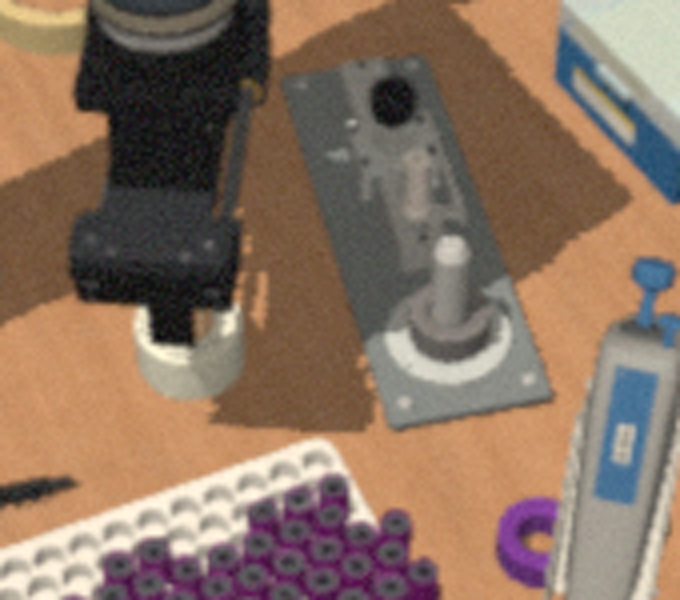

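The picture shows the spacer seated flat on the disc (450,320), and the near finger will land in front of the roll. I'll descend and squeeze.

Request:
step_arm(
  targets=[
    [1,0,0,-0.08,0],
    [1,0,0,-0.16,0],
    [1,0,0,-0.22,0],
    [1,0,0,-0.248,0],
    [1,0,0,-0.248,0],
    [-1,0,0,-0.248,0],
    [-1,0,0,-0.248,0],
    [-1,0,0,-0.248,0],
    [-1,0,0,-0.248,0],
    [-1,0,0,-0.248,0],
  ],
)

```text
time_s: 14.55
position: [0.4411, 0.1503, 0.0197]
tcp_rot: [[-0.849, 0.528, 0.001], [0.528, 0.849, 0.0], [-0.001, 0.0, -1.0]]
force: [0.4, 0.1, 1.7]
opening: 0.66
grasp_force: 30.0
```

Request:
step_arm(
  targets=[
    [0.8,0,0,0,0],
    [0.8,0,0,0,0],
    [0.8,0,0,0,0],
    [0.8,0,0,0,-0.04],
    [0.8,0,0,0,-0.08],
    [0.8,0,0,0,-0.12],
    [0.8,0,0,0,-0.16],
    [0.8,0,0,0,-0.2],
    [0.8,0,0,0,-0.24],
    [0.8,0,0,0,-0.28],
    [0.8,0,0,0,-0.32],
    [0.8,0,0,0,-0.36],
    [0.8,0,0,0,-0.4],
    [0.8,0,0,0,-0.4],
    [-1,0,0,0,-0.4],
    [-1,0,0,0,-0.4],
    [-1,0,0,0,-0.4],
    [-1,0,0,0,-0.4],
    [-1,0,0,0,-0.4],
    [-1,0,0,0,-0.4],
  ],
)

```text
time_s: 16.55
position: [0.4408, 0.1503, 0.0193]
tcp_rot: [[0.239, 0.971, -0.0], [0.971, -0.239, -0.0], [-0.0, -0.0, -1.0]]
force: [-0.8, 0.4, 0.2]
opening: 0.662
grasp_force: 30.0
```

Request:
step_arm(
  targets=[
    [-1,0,0,0.1,0],
    [-1,0,0,0.2,0],
    [-1,0,0,0.3,0],
    [-1,0.06,-0.03,0.4,0],
    [-1,0.14,-0.065,0.4,0],
    [-1,0.22,-0.1,0.4,0],
    [-1,0.3,-0.135,0.4,0],
    [-1,0.38,-0.17,0.4,0],
    [-1,0.44,-0.2,0.4,0],
    [-1,0.48,-0.217,0.4,0],
    [-1,0.502,-0.227,0.4,0],
    [-1,0.502,-0.227,0.38,0],
    [-1,0.502,-0.227,0.36,0],
    [-1,0.502,-0.227,0.36,0],
    [-1,0.502,-0.227,0.36,0],
    [-1,0.502,-0.227,0.36,0],
  ],
)

```text
time_s: 18.15
position: [0.566, 0.0938, 0.1093]
tcp_rot: [[0.239, 0.971, -0.0], [0.971, -0.239, 0.0], [-0.0, -0.0, -1.0]]
force: [0.1, 1.0, -1.1]
opening: 0.664
grasp_force: 30.0
```

Request:
step_arm(
  targets=[
    [-1,0.002,0,-0.01,0],
    [-1,0.002,0,-0.02,0],
    [-1,0.002,0,-0.03,0],
    [-1,0.002,0,-0.04,0],
    [-1,0.002,0,-0.05,0],
    [-1,0.002,0,-0.06,0],
    [-1,0.002,0,-0.07,0],
    [-1,0.002,0,-0.07,0],
  ],
)

```text
time_s: 18.95
position: [0.5666, 0.0935, 0.0914]
tcp_rot: [[0.239, 0.971, -0.001], [0.971, -0.239, 0.0], [-0.0, -0.001, -1.0]]
force: [0.4, -0.7, -1.7]
opening: 0.663
grasp_force: 30.0
```

Request:
step_arm(
  targets=[
    [-1,0,0,-0.016,0],
    [-1,0,0,-0.032,0],
    [-1,0,0,-0.048,0],
    [-1,0,0,-0.064,0],
    [-1,0,0,-0.08,0],
    [-1,0,0,-0.096,0],
    [-1,0,0,-0.112,0],
    [-1,0,0,-0.128,0],
    [-1,0,0,-0.14,0],
    [-1,0,0,-0.148,0],
    [-1,0,0,-0.148,0],
  ],
)

```text
time_s: 20.05
position: [0.5667, 0.0935, 0.0545]
tcp_rot: [[0.239, 0.971, -0.001], [0.971, -0.239, 0.0], [-0.0, -0.001, -1.0]]
force: [0.2, -0.1, -0.9]
opening: 0.661
grasp_force: 30.0
```

Request:
step_arm(
  targets=[
    [-1,0,0,-0.004,0],
    [-1,0,0,-0.008,0],
    [-1,0,0,-0.012,0],
    [-1,0,0,-0.014,0],
    [-1,0,0,-0.014,0],
  ],
)

```text
time_s: 20.55
position: [0.567, 0.0936, 0.0521]
tcp_rot: [[0.239, 0.971, 0.001], [0.971, -0.239, -0.0], [0.0, 0.001, -1.0]]
force: [-1.3, -0.1, 4.5]
opening: 0.662
grasp_force: 30.0
```

Request:
step_arm(
  targets=[
    [-1,0,0,0.004,0],
    [0.8,0,0,0.004,0],
    [0.8,0,0,0.004,0],
    [0.8,0,0,0.004,0],
    [0.8,0,0,0.004,0],
    [0.8,0,0,0.004,0],
    [0.8,0,0,0.1,0],
    [0.8,0,0,0.22,0],
    [0.8,0,0,0.34,0],
    [0.5,0.01,0.04,0.4,0],
    [0.2,0.04,0.16,0.4,0],
    [0.2,0.07,0.28,0.4,0],
    [0.2,0.1,0.4,0.4,0],
    [0.2,0.119,0.484,0.32,0],
    [0.2,0.119,0.484,0.25,0],
    [0.2,0.119,0.484,0.22,0],
    [0.2,0.119,0.484,0.22,0],
    [0.2,0.119,0.484,0.22,0],
  ],
)

```text
time_s: 22.35
position: [0.5969, 0.2141, 0.1066]
tcp_rot: [[0.24, 0.971, 0.0], [0.971, -0.24, -0.0], [0.0, 0.0, -1.0]]
force: [0.4, -0.2, 0.7]
opening: 0.601
grasp_force: 0.0
```

```bash
python3 -c "
from h import *
s=read_state();print(s['time_s'],s['joint_positions'].round(1),s['position'].round(4))
b=cap('scene');jm=b['color'][150:290,260:420,::-1]
f=lambda m:cv2.convertScaleAbs(cv2.resize(m,None,fx=4,fy=4,interpolation=cv2.INTER_CUBIC),alpha=1.5)
cv2.imwrite('pics/p4.png',f(jm))
"
```

```text
22.35 [ 9.7 39.6 86.5 -0.  53.9 23.5] [0.5969 0.2141 0.1066]
```

View pics/p4.png

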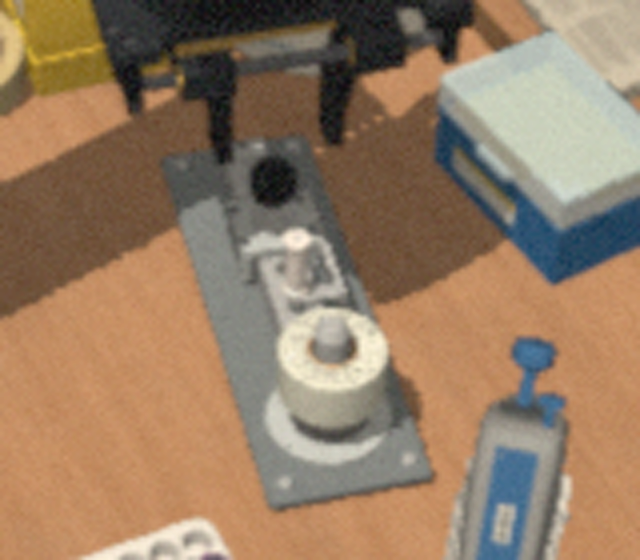

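The roll is home on the spacer (333,360), and the fingers (220/335,150) straddle the knob (272,180). I'll descend and grip.

Request:
step_arm(
  targets=[
    [0.2,0,0.002,-0.05,0],
    [0.2,0,0.002,-0.1,0],
    [0.2,0,0.002,-0.14,0],
    [0.2,0,0.002,-0.154,0],
    [0.2,0,0.002,-0.154,0],
    [-1,0,0.002,-0.154,0],
    [-1,0,0.002,-0.154,0],
    [-1,0,0.002,-0.154,0],
    [-1,0,0.002,-0.154,0],
    [-1,0,0.002,-0.154,0],
    [-1,0,0.002,-0.154,0],
  ],
)

```text
time_s: 23.5
position: [0.5961, 0.2153, 0.0681]
tcp_rot: [[0.24, 0.971, -0.001], [0.971, -0.24, 0.0], [0.0, -0.001, -1.0]]
force: [-2.0, 0.7, 2.1]
opening: 0.264
grasp_force: 30.0
```

Request:
step_arm(
  targets=[
    [-1,-0.004,0,0,0],
    [-1,-0.004,0,0.012,0],
    [-1,-0.004,0,0.024,0],
    [-1,-0.004,0,0.034,0],
    [-1,-0.004,0,0.044,0],
    [-1,-0.004,0,0.044,0],
    [-1,-0.004,0,0.044,0],
  ],
)

```text
time_s: 24.2
position: [0.5958, 0.215, 0.0786]
tcp_rot: [[0.24, 0.971, 0.0], [0.971, -0.24, -0.0], [0.0, 0.0, -1.0]]
force: [2.7, 0.6, -7.7]
opening: 0.265
grasp_force: 30.0
```

Request:
step_arm(
  targets=[
    [-1,-0.003,-0.012,0,0],
    [-1,-0.006,-0.024,0,0],
    [-1,-0.009,-0.036,0,0],
    [-1,-0.012,-0.048,0,0],
    [-1,-0.015,-0.06,0,0],
    [-1,-0.018,-0.072,0,0],
    [-1,-0.021,-0.084,0,0],
    [-1,-0.024,-0.096,0,0],
    [-1,-0.026,-0.108,0,0],
    [-1,-0.028,-0.117,0,0],
    [-1,-0.028,-0.117,0,0],
    [-1,-0.028,-0.117,0,0],
  ],
)

```text
time_s: 25.4
position: [0.5884, 0.1853, 0.0787]
tcp_rot: [[0.239, 0.971, -0.001], [0.971, -0.239, -0.001], [-0.001, -0.0, -1.0]]
force: [3.0, -1.3, -6.5]
opening: 0.263
grasp_force: 30.0
```

Request:
step_arm(
  targets=[
    [-1,0.002,0.001,-0.01,0],
    [-1,0.002,0.001,-0.02,0],
    [-1,0.002,0.001,-0.03,0],
    [-1,0.002,0.001,-0.04,0],
    [-1,0.002,0.001,-0.046,0],
    [-1,0.002,0.001,-0.046,0],
    [-1,0.002,0.001,-0.046,0],
  ],
)

```text
time_s: 26.1
position: [0.5889, 0.1863, 0.0681]
tcp_rot: [[0.239, 0.971, -0.0], [0.971, -0.239, 0.0], [0.0, -0.0, -1.0]]
force: [-0.7, -0.7, 3.4]
opening: 0.266
grasp_force: 30.0
```

Height is back to the gripped-down value, so I'll press lightly and nudge along the rail to confirm the pin is locked.

Request:
step_arm(
  targets=[
    [-1,0,0,-0.004,0],
    [-1,0,0,-0.006,0],
    [-1,-0.003,-0.012,-0.006,0],
    [-1,-0.003,-0.012,-0.006,0],
    [-1,-0.003,-0.012,-0.006,0],
  ],
)

```text
time_s: 26.6
position: [0.5888, 0.1853, 0.068]
tcp_rot: [[0.24, 0.971, 0.002], [0.971, -0.24, 0.004], [0.004, 0.001, -1.0]]
force: [-2.6, 3.5, 9.9]
opening: 0.267
grasp_force: 30.0
```

Request:
step_arm(
  targets=[
    [-1,0.003,0.012,0,0],
    [-1,0.003,0.012,0,0],
    [-1,0.003,0.012,0,0],
    [-1,0.003,0.012,0,0],
  ],
)

```text
time_s: 27.0
position: [0.5892, 0.1873, 0.068]
tcp_rot: [[0.24, 0.971, 0.001], [0.971, -0.24, 0.002], [0.002, 0.001, -1.0]]
force: [-2.4, 1.3, 11.2]
opening: 0.262
grasp_force: 30.0
```

Request:
step_arm(
  targets=[
    [-1,0.003,0.012,0,0],
    [-1,0.003,0.012,0,0],
    [-1,0.003,0.012,0,0],
  ],
)

```text
time_s: 27.3
position: [0.5894, 0.1881, 0.0679]
tcp_rot: [[0.238, 0.971, -0.001], [0.971, -0.238, -0.002], [-0.002, -0.0, -1.0]]
force: [-4.6, -5.5, 13.4]
opening: 0.265
grasp_force: 30.0
```

Request:
step_arm(
  targets=[
    [-1,-0.003,-0.013,0,0],
    [-1,-0.003,-0.013,0,0],
    [-1,-0.003,-0.013,0,0],
    [-1,-0.003,-0.013,0,0],
  ],
)

```text
time_s: 27.7
position: [0.589, 0.1865, 0.068]
tcp_rot: [[0.24, 0.971, 0.001], [0.971, -0.24, 0.001], [0.001, 0.0, -1.0]]
force: [-3.2, -0.3, 12.0]
opening: 0.259
grasp_force: 30.0
```

```bash
python3 -c "
from h import *
s=read_state();print(s['time_s'],s['position'].round(4),s['force'].round(1),s['grasp_force'])
b=cap('scene');jm=b['color'][150:290,260:420,::-1]
cv2.imwrite('pics/p5.png',cv2.convertScaleAbs(cv2.resize(jm,None,fx=4,fy=4,interpolation=cv2.INTER_CUBIC),alpha=1.5))
"
```

```text
27.7 [0.589  0.1865 0.068 ] [-3.2 -0.3 12. ] 30.006541907787323
```

View pics/p5.png

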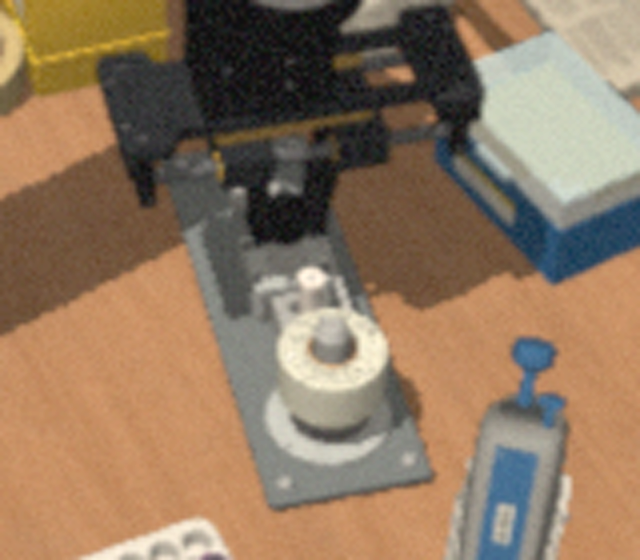

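The carriage stops in both directions along the rail and the pin is down. The guide roller has moved to (312,280) from (298,240), the knob is gripped, and the roll is untouched on the spindle. I'm handing in.

```bash
python3 -c "
from rig import *
print(hand_in())"
```

```text
the job is handed in; nothing more can be done
None
```

The job is handed in, though the judge returned no verdict. The spacer and label roll are fully home on the spindle, the carriage is one hole nearer to it, and the knob is still gripped at 30 N with the pin held down.

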